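Screw the filler cap onto the oil reservoir

TASK

Put the filler cap (the fluted round cap with a finger bar, standing on the worktop) back on the oil reservoir. Set it square on the threaded neck and, pressing only lightly, turn it backward (anticlockwise seen from above) until it has dropped into the thread start; then screw it forward (clockwise) until it is fully home, let go, and leave it there. Do not force the thread and do not push the other things about.

Things in the scene. Friction and masses are not known exactly. Their poses are not given: they have to be found in the camera images.
- cap: Loose pale bare-metal screw cap, 0.12 kg, upright on the worktop: fluted round skirt 60 mm across, 25 mm high, hollow below; on top a finger bar 12 mm thick, 46 mm long, 24 mm high (25 to 49 mm above the skirt's lower edge), to be pinched across its 12 mm. Origin: centre of the skirt's lower edge; z up its axis, x along the bar.
- cap_pins (a point): On the cap's axis, 4 mm above its lower edge, axes as the cap's. At this height four radial pins of 4 mm diameter point inward from the skirt at 0, 90, 180 and 270 degrees from x, their tips on a 40 mm circle.
- reservoir: Grey upright cylinder 67 mm across, screwed to the worktop by its 74 mm foot, 38 mm threaded steel neck on top. Origin: centre of its underside; z up the neck's axis. More than 60 N between cap and reservoir counts as forced. Press with 3 to 8 N; plain turning takes up to about 0.15 N m, so 0.25 to 0.4 N m means a stop. The drawer unit behind is 150 mm high.
- rim (a point): Centre of the neck's rim (1.8 mm chamfer), 105 mm above the reservoir's underside, z up. Below it four equal coarse right-hand threads, 49 mm over all, begin 90 degrees apart. Where they begin differs from run to run and cannot be reckoned from any pose listed: it must be felt.
- thread_top (a point): On the neck's axis, 98 mm above the reservoir's underside: the cap's origin lies here while its pins stand on the flat thread tops, not started. Turned forward there, within a quarter turn the pins strike upright ribs and it cannot go on; harder only forces it. Set down just on the ribs it stands up to 4 mm higher; turning backward brings it off them.
- thread_start (a point): On the neck's axis, 89.5 mm above the underside: the cap's origin lies here once it has dropped in. Turned backward (anticlockwise from above, at most 85 degrees) under a light push, the pins fall 8 to 9 mm off the thread tops into gaps about 20 degrees wide, and soon meet the back of a rib, which stops the backward turn.
- home (a point): On the neck's axis, 86 mm above the underside: the cap's origin lies here when fully home, 1 mm clear of the grey shoulder at 85 mm. From the thread start a forward turn of some 60 degrees draws it down here against a rubber seal pad (spring, 1 to 5 N) to a firm stop. 1.2 mm of thread play; friction holds it when let go.
- collar_30: Plain grey steel spacer ring 49 mm across, 30 mm high, on the worktop; origin: centre of its underside. Leave it where it is.
- spare_knob: Black ribbed knob 49 mm across standing stud up, 50 mm high, on the worktop; origin: centre of its underside. Leave it where it is.
- block_2: Timber packing block 50 x 70 x 18 mm, on the worktop; origin: centre of its underside. Leave it where it is.
- tape_measure: Pocket tape measure standing upright, 39 x 68 mm, 62 mm high, on the worktop; origin: centre of its underside. Leave it where it is.
Mind the look-alikes: they are no part of the job. Several things have the shape of the cap; the one meant has the colours described above.

How it is judged:
On the way:
1. the cap stands square on the neck (on the thread tops or already in the thread start) (horizontal distance between cap and reservoir below 0.004 m and z of cap in the frame of reservoir below 0.0995 m and angle between cap's own z axis and vertical below 0.12 rad), for 0.1 s.
At the end, for the whole second after the job is handed in: The cap is screwed fully home and let go: skirt no more than 2.3 mm above the reservoir's shoulder (nominally 1 mm), axis within 3 mm of the neck's and within 0.05 rad of upright, at rest (z of cap in the frame of reservoir between 0.083 and 0.0873 m and horizontal distance between cap and reservoir below 0.003 m and angle between cap's own z axis and vertical below 0.05 rad and linear speed of cap below 0.01 m/s and angular speed of cap below 0.1 rad/s and contact force between the fingers and cap below 0.1 N); the robot touches nothing.
It fails at once if the thread is forced (more than 60 N between cap and reservoir) (contact force between cap and reservoir above 60 N).
It fails at once if another thing on the worktop is pushed more than 20 mm (distance of any of collar_30, spare_knob, block_2, tape_measure from where it was at the start of the episode above 0.02 m).
It also fails if it takes over 69 s, if anything falls off the work surface, if the arm or the gripper's body presses on something with over 40 N, if the wrist force passes 120 N, or if a joint passes its speed limit or range.

ROBOT

A 6-joint arm with a two-finger parallel gripper is mounted at the origin on the work surface; the furniture and walls round the work are solid. World frame = base frame: x ahead of the robot, y to its left, z up, the work surface at z = 0. Lengths are in m, angles in rad, forces in N, time in s.
With the tool pointing down it reaches from about 0.35 to 0.85 m from the base axis. Payload 8.1 kg.
Tool frame: the origin (TCP) lies midway between the tips of the shut fingers; the grasp point (between the pads) lies robot.grip_depth behind it (robot.grip_depth is the distance from the TCP to the grasp point, in m); z points along the fingers, y is the line along which they close (so a half turn about z gives the same grasp; the last joint's range is limited). The gripper opens to 93 mm and grips with 3 to 60 N. Pads are 15 mm wide; open, the fingers measure 128 mm over their backs; the gripper's body (75 mm by 188 mm) begins 65 mm behind the grasp point.
Start: joints at [-1.25, 0.13, 1.488, -0, 1.523, -0.085], TCP at [0.237, -0.551, 0.187] pointing down, gripper open.
Joint ranges: [-2.96, 2.96], [-0.89, 2.26], [0.02, 2.5], [-1.34, 4.48], [0, 2.73], [-2.66, 2.66]. Speed limits (rad/s): [2.39, 2.39, 2.79, 3.14, 3.14, 3.14].

INTERFACE

Orientations are given as a rotation vector (axis times angle).
In Python, from plant import robot gives the robot as it stands.
- The arm moves only by the tool carry_out, never from a script. Its argument "rows" is a list of rows, each a list of 6 numbers: the shift along the tool's x, y, z in m, then the turn, a rotation vector about the tool's x, y, z in degrees. A call has 1 to 12 rows; each row is the pose to reach, as a shift and turn from the pose commanded when the call began, along the tool's axes at that moment; what a row does not reach only later rows make up. A row lasts 1/8 s, in which the tool goes at most 62.5 mm and 10.7 degrees, less where a joint would pass 70% of its speed; a pose out of reach is approached as far as the arm can. A call with a gripper value outside its range is refused whole. "jaw" is the closure in counts, from 0 (fully open) to 255 (shut), set as the call begins (left out, the last holds). The fingers move at their own pace and stop on an object; "force" is the grip in N (left out, the last holds). Time passes only in rows, so rows that repeat a pose let the fingers close. It gives the time, the measured TCP pose, the force, the opening and the grip force at its end, in the units of the state.
- robot.read_state(): the state, without advancing time (a new reading comes with each control period).
- robot.read_camera(name): name is "scene" or "side" or "wrist"; returns the picture (400x640x3 uint8, red, green, blue); there is no depth.
- robot.camera_model(name): a dict with "fx", "fy", "cx", "cy" (pixels), "R" (3x3) and "t" (3): a world point X has camera coordinates R X + t; the wrist camera has in their place "mount" (4x4, takes a point from camera to tool coordinates, whose origin is the TCP and whose axes are the flange's). Camera axes: x right, y down, z forward; pixel columns grow to the right and rows downward; lengths in m; the calibration is good to about 2 mm. The wrist camera is an equidistant fisheye: a pixel r from the principal point sees the ray r / f radians off the axis. A picture is of the moment at which its call begins: read the wrist's pose just before it. camera_model takes no time and is no camera call.
- robot.close_job(): hands the job in; it is judged then, once.
Trained networks look in the newest picture that a camera, given by its name, has taken for a name from the list of things; names that differ only in an ending like _2 or _b are one class to them, and where a whole thing is asked for, a point or a joint stands for the part that bears it (a point fixed in the world has none). Each returns a list of dicts, best first, with "conf" (0 to 1); they miss things now and then, are a little off and sometimes report something else, mostly with a low value. They report only what shows in the picture. A call takes as long as a camera call. They do not tell look-alikes from the thing itself.
- robot.outline_of(camera, target): "pixels" (400x640 bool, what is visible of it) and "pixel" ([column, row] in pixels, amid what is visible of it).
The state is a dict: "t": time; "q": joint angles; "dq": joint speeds; "joint_torque": joint torques, N m; "tool_pos": TCP position; "orientation": TCP orientation; "force": force on the tool from outside, world axes, zero at the start; "wrist_torque": the same for the moment, N m; "opening": finger opening in m; "gripper_force": force on a finger pad.
Only numpy, scipy, OpenCV 4.12 (cv2) and the standard library are available. Lean on these libraries where they do the work, as an engineer would, in place of code of your own. Each camera call takes 0.05 s, during which the arm holds its last target. There are 200 camera calls.

## Working session

There is one attempt and no reset: what is moved stays moved. The work goes in short steps, Python scripts to look and compute and a tool call to move; the robot and the scene stay as the last step left them, time stands still between calls to the robot, and variables do not carry over. Pictures are saved under pics/ and viewed, at most 10 in all, crops included, and the job is handed in when it is done.

Besides the shell and the picture viewer there is one more tool, called after "Emit:" by a JSON object that holds its "api" and its "payload". carry_out: Moves the arm, as the interface text tells. Its arguments: {"type":"object","properties":{"rows":{"type":"array"},"jaw":{"type":"number"},"force":{"type":"number"}},"required":["rows"]}

```bash
mkdir -p pics; ls; python3 - <<'E'
from plant import robot
import cv2,numpy as np
s=robot.read_state();print(s['t'],s['tool_pos'],s['orientation'],s['opening'],robot.grip_depth)
a=robot.read_camera('scene');b=robot.read_camera('side')
for c in('scene','side'):
    m=robot.camera_model(c);print(c,{k:np.round(v,4).tolist() for k,v in m.items()})
m=robot.camera_model('wrist');print({k:np.round(v,4).tolist() for k,v in m.items()})
cv2.imwrite('pics/scene.png',a[:,:,::-1]);cv2.imwrite('pics/side.png',b[:,:,::-1])
for c in('scene','side'):
    for n in('cap','reservoir','spare_knob','collar_30'):
        for d in robot.outline_of(c,n):
            ys,xs=np.nonzero(d['pixels']);print(c,n,round(d['conf'],2),np.round(d['pixel']),xs.min(),xs.max(),ys.min(),ys.max())
E
```

```text
pics
0.0 [ 0.23666711 -0.55066468  0.18629084] [-3.07535109e+00 -6.32698031e-01  3.27808736e-04] 0.09317718120707888 0.0188
scene {'fx': 468.7714, 'fy': 468.7714, 'cx': 324.3406, 'cy': 197.4158, 'R': [[-0.7706, -0.6372, -0.0146], [-0.3014, 0.3845, -0.8725], [0.5616, -0.668, -0.4883]], 't': [0.4041, 0.2539, 0.5958]}
side {'fx': 417.8147, 'fy': 417.8147, 'cx': 317.6688, 'cy': 206.525, 'R': [[0.9958, -0.0885, 0.0217], [-0.0443, -0.6784, -0.7334], [0.0796, 0.7294, -0.6795]], 't': [-0.5021, 0.0872, 1.0499]}
{'fx': 309.7069, 'fy': 309.7069, 'cx': 323.1914, 'cy': 202.0327, 'mount': [[0.0001, -0.9689, -0.2476, 0.0695], [1.0, 0.0001, 0.0, 0.0015], [0.0, -0.2476, 0.9689, -0.1972], [0.0, 0.0, 0.0, 1.0]]}
scene cap 0.88 [383. 195.] 372 400 179 207
scene cap 0.85 [381. 220.] 365 395 203 234
scene cap 0.74 [306. 346.] 282 324 314 364
scene reservoir 0.88 [345. 264.] 322 365 224 294
scene spare_knob 0.82 [406. 248.] 393 420 229 259
scene collar_30 0.83 [338. 199.] 326 346 188 209
side cap 0.92 [336. 301.] 326 352 287 312
side cap 0.82 [316. 266.] 301 327 255 280
side cap 0.77 [274. 177.] 262 283 165 189
side reservoir 0.87 [290. 209.] 277 304 184 227
side collar_30 0.64 [366. 268.] 359 378 257 279
```

View pics/scene.png

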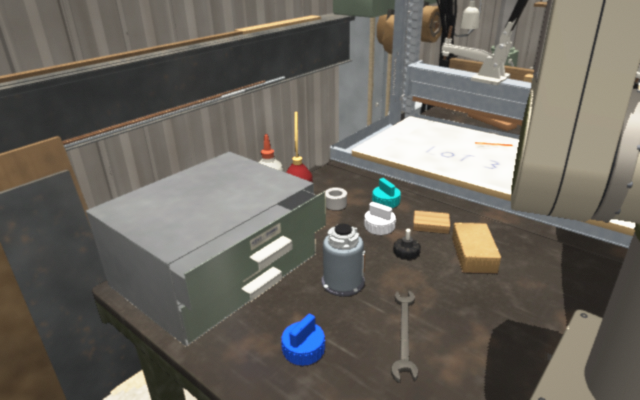

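View pics/side.png

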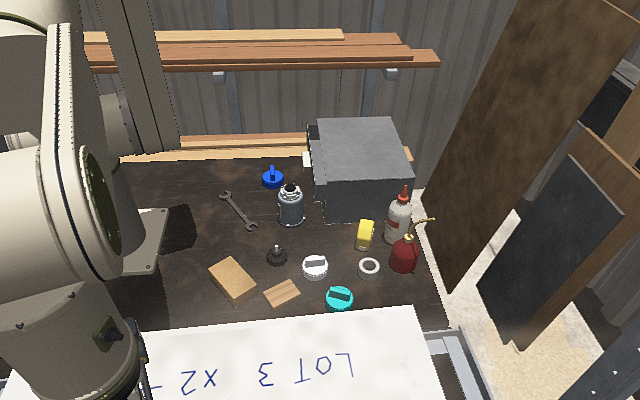

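```bash
cat > h.py <<'E'
from plant import robot
import numpy as np,cv2
from scipy.spatial.transform import Rotation as Ro
def ray(c,px):
    m=robot.camera_model(c);R=np.array(m['R']);t=np.array(m['t'])
    d=R.T@np.array([(px[0]-m['cx'])/m['fx'],(px[1]-m['cy'])/m['fy'],1]);return -R.T@t,d/np.linalg.norm(d)
def tri(p1,p2):
    (a,d),(b,e)=ray('scene',p1),ray('side',p2)
    s=np.linalg.lstsq(np.c_[d,-e],b-a,rcond=None)[0];P,Q=a+s[0]*d,b+s[1]*e
    return (P+Q)/2,np.linalg.norm(P-Q)
def onz(c,px,z):
    a,d=ray(c,px);return a+d*(z-a[2])/d[2]
def proj(c,X):
    m=robot.camera_model(c);p=np.array(m['R'])@X+m['t'];return m['fx']*p[0]/p[2]+m['cx'],m['fy']*p[1]/p[2]+m['cy']
def toolT():
    s=robot.read_state();return np.array(s['tool_pos']),Ro.from_rotvec(s['orientation']).as_matrix()
def wray(px,p,R):
    m=robot.camera_model('wrist');M=np.array(m['mount']);u=np.array([px[0]-m['cx'],px[1]-m['cy']]);r=np.hypot(*u);th=r/m['fx']
    d=np.r_[np.sin(th)*u/max(r,1e-9),np.cos(th)];return p+R@M[:3,3],R@M[:3,:3]@d
def wonz(px,z,p,R):
    a,d=wray(px,p,R);return a+d*(z-a[2])/d[2]
def wproj(X,p,R):
    m=robot.camera_model('wrist');M=np.array(m['mount']);c=M[:3,:3].T@(R.T@(X-p)-M[:3,3])
    th=np.arctan2(np.hypot(c[0],c[1]),c[2]);n=c[:2]/np.hypot(c[0],c[1]);return m['cx']+m['fx']*th*n[0],m['cy']+m['fx']*th*n[1]
E
python3 - <<'E'
from h import *
for n,a,b in(('white',(381,220),(316,266)),('teal',(386,193),(340,298)),('blue',(304,342),(273,177)),('res',(344,264),(290,207)),('ring',(336,199),(369,268)),('knob',(406,248),(277,256))):
    P,e=tri(a,b);print(n,P.round(3),round(e,4))
for px in((324,195),(326,230),(185,270),(188,345)): print(px,onz('scene',px,.15).round(3))
a=cv2.imread('pics/scene.png')[160:300,290:450];b=cv2.imread('pics/side.png')[160:320,240:400]
a=cv2.resize(a,(400,350),interpolation=2);b=cv2.resize(b,(350,350),interpolation=2)
cv2.imwrite('pics/crop.png',np.hstack([a,b]))
E
```

```text
white [ 0.486 -0.129  0.016] 0.0061
teal [ 0.533 -0.224  0.02 ] 0.0007
blue [0.389 0.212 0.016] 0.0046
res [0.435 0.056 0.038] 0.0009
ring [ 0.611 -0.142  0.014] 0.0041
knob [ 0.397 -0.084  0.009] 0.0003
(324, 195) [0.483 0.048 0.15 ]
(326, 230) [0.414 0.126 0.15 ]
(185, 270) [0.496 0.309 0.15 ]
(188, 345) [0.389 0.382 0.15 ]
```

View pics/crop.png

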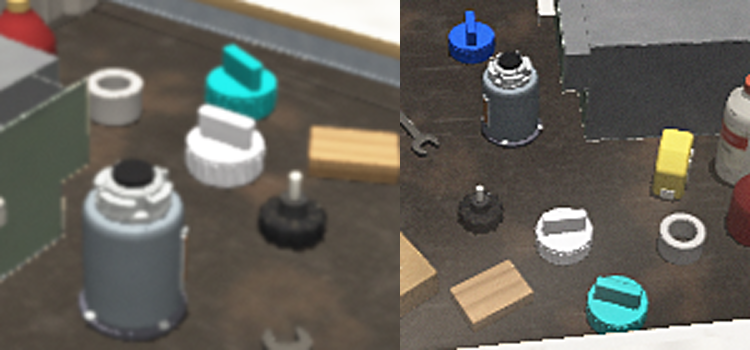

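```bash
python3 - <<'E'
from h import *
a,b=onz('side',(305.4,262.8),.045),onz('side',(325,259.6),.045);print(a,b,np.degrees(np.arctan2(*(b-a)[1::-1])))
for z in (.0,.049):print(onz('side',(316,266),z),onz('scene',(381,220),z))
p,R=toolT();print(p,R.round(3).tolist(),robot.read_state()['q'])
print(R.T@(np.array([.486,-.129,.187])-p), 'xhead',np.degrees(np.arctan2(R[1,0],R[0,0])))
E
```

```text
[ 0.46261159 -0.1398033   0.045     ] [ 0.50825853 -0.13354498  0.045     ] 7.806732148941786
[ 4.89946584e-01 -1.14462210e-01 -1.11022302e-16] [ 0.49552481 -0.14984408  0.        ]
[ 0.48561295 -0.15403643  0.049     ] [ 0.45372624 -0.08294978  0.049     ]
[ 0.23687847 -0.55124215  0.18730094] [[0.919, 0.395, -0.0], [0.395, -0.919, 0.0], [0.0, -0.0, -1.0]] [-1.25037634e+00  1.30418809e-01  1.48824190e+00  6.37382137e-08
  1.52299542e+00 -8.53967884e-02]
[ 3.95576191e-01 -2.89602194e-01  3.21416594e-04] xhead 23.251588443306012
```

Emit:
{"api": "carry_out", "payload": {"rows": [[0.033, -0.024, 0, 0, 0, 1.5], [0.066, -0.048, 0, 0, 0, 3], [0.1, -0.073, 0, 0, 0, 5], [0.14, -0.102, 0, 0, 0, 7], [0.18, -0.131, 0, 0, 0, 8], [0.22, -0.16, 0, 0, 0, 9], [0.26, -0.19, 0, 0, 0, 10], [0.3, -0.22, 0, 0, 0, 11], [0.34, -0.249, 0, 0, 0, 12], [0.37, -0.271, 0, 0, 0, 14], [0.39, -0.285, 0, 0, 0, 15], [0.395, -0.29, 0, 0, 0, 15]], "jaw": 140, "force": 25}}

```text
t: 2.0
tool_pos: [0.4858, -0.1278, 0.1874]
orientation: [-3.133, -0.229, -0.0]
force: [-0.1, -0.1, -1.2]
opening: 0.0419
gripper_force: 0.0
```

```bash
python3 - <<'E'
from h import *
p,R=toolT();a=robot.read_camera('wrist');s=robot.read_state();print(s['t'],p,s['opening'],s['q'],np.degrees(np.arctan2(R[1,0],R[0,0])))
cv2.imwrite('pics/w1.png',a[:,:,::-1])
for d in robot.outline_of('wrist','cap'):
    ys,xs=np.nonzero(d['pixels']);c=((xs.min()+xs.max())/2,(ys.min()+ys.max())/2);print(round(d['conf'],2),d['pixel'],c,xs.min(),xs.max(),ys.min(),ys.max(),wonz(d['pixel'],.03,p,R))
E
```

```text
2.05 [ 0.48578114 -0.12777336  0.18737605] 0.041608762576333495 [-3.59717090e-01 -1.36721722e-01  1.75469646e+00  2.03364491e-04
  1.52364765e+00  1.06514683e+00] 8.375484800619093
0.96 [324.2, 182.8] (np.float64(323.0), np.float64(181.5)) 298 348 156 207 [ 0.48841736 -0.12976087  0.03      ]
0.71 [404.7, 155.5] (np.float64(404.0), np.float64(156.0)) 379 429 131 181 [ 0.53503511 -0.2183328   0.03      ]
0.65 [98.2, 214.2] (np.float64(94.0), np.float64(213.5)) 73 115 193 234 [0.39915035 0.19129514 0.03      ]
```

View pics/w1.png

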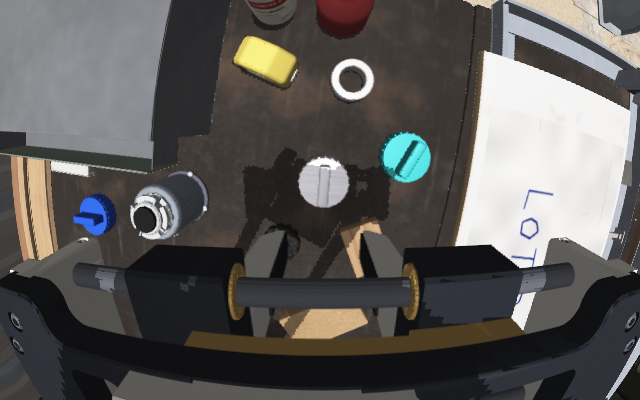

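```bash
python3 - <<'E'
from h import *
a=cv2.imread('pics/w1.png');cv2.imwrite('pics/w1c.png',cv2.resize(a[150:213,290:356],(660,600),interpolation=cv2.INTER_CUBIC)) # x9.5-10
p=np.array([.48578,-.12777,.18738]);h=np.radians(8.375)
R=np.array([[np.cos(h),np.sin(h),0],[np.sin(h),-np.cos(h),0],[0,0,-1]])
for z in(0.015,.025):print(wonz((323,181.5),z,p,R))
print(wproj(np.array([.4858,-.1278,.049]),p,R))
E
```

```text
[ 0.48696566 -0.12855641  0.015     ]
[ 0.48880697 -0.12829064  0.025     ]
(np.float64(322.1540418032629), np.float64(188.0455898022924))
```

View pics/w1c.png

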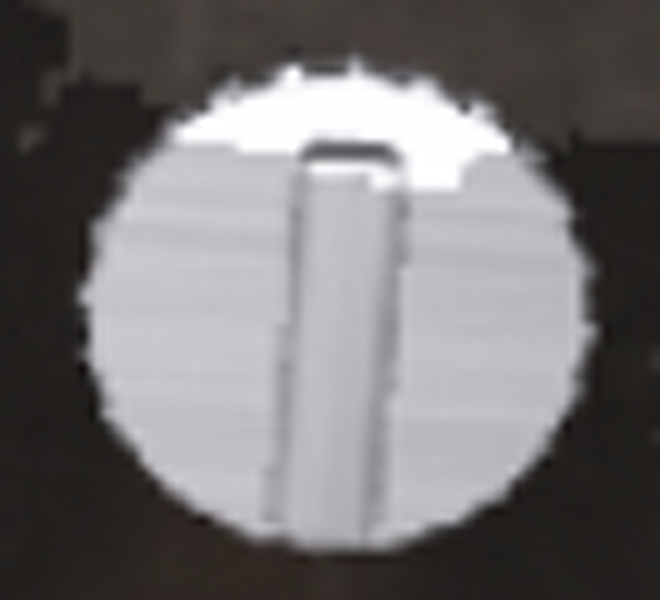

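```bash
python3 - <<'E'
from h import *
p,R=toolT()
a,b=wonz((325,167.6),.049,p,R),wonz((322.3,206.5),.049,p,R)
print(a,b,np.linalg.norm(a-b),(a+b)/2,np.degrees(np.arctan2(*(a-b)[1::-1])))
for q in((a+b)/2,np.array([.4875,-.1285,0])):print(R.T@(q-p))
for d in robot.outline_of('wrist','reservoir'):print(d['conf'],d['pixel'],[wonz(d['pixel'],z,p,R).round(3) for z in(.05,.1)])
print('rim',wonz((145,220),.105,p,R), robot.read_state()['q'])
E
```

```text
[ 0.5083383  -0.12852555  0.049     ] [ 0.46439133 -0.13196135  0.049     ] 0.044081077521737476 [ 0.48636481 -0.13024345  0.049     ] 4.470329642255426
[0.00086248 0.00166723 0.13835478]
[2.24563421e-03 1.00271201e-04 1.87354365e-01]
0.73 [169.9, 205.5] [array([0.438, 0.052, 0.05 ]), array([0.456, 0.027, 0.1  ])]
rim [0.43657324 0.05555618 0.105     ] [-3.62358579e-01 -1.37156735e-01  1.75513196e+00 -3.69366158e-04
  1.52367654e+00  1.06388823e+00]
```

Emit:
{"api": "carry_out", "payload": {"rows": [[0.0015, 0.001, 0.03, 0, 0, 2], [0.0015, 0.001, 0.07, 0, 0, 4], [0.0015, 0.001, 0.11, 0, 0, 4], [0.0015, 0.001, 0.135, 0, 0, 4], [0.0015, 0.001, 0.15, 0, 0, 4], [0.0015, 0.001, 0.1585, 0, 0, 4], [0.0015, 0.001, 0.1585, 0, 0, 4]]}}

```text
t: 3.02
tool_pos: [0.487, -0.13, 0.029]
orientation: [3.139, 0.116, 0.0]
force: [0.8, 0.3, -0.2]
opening: 0.0415
gripper_force: 0.0
```

Emit:
{"api": "carry_out", "payload": {"rows": [[0, 0, 0, 0, 0, 0], [0, 0, 0, 0, 0, 0], [0, 0, 0, 0, 0, 0], [0, 0, 0, 0, 0, 0], [0, 0, 0, 0, 0, 0]], "jaw": 255, "force": 25}}

```text
t: 3.65
tool_pos: [0.487, -0.1297, 0.0289]
orientation: [3.139, 0.117, 0.0]
force: [0.5, -0.3, -0.1]
opening: 0.0008
gripper_force: 0.0
```

```bash
python3 - <<'E'
from h import *
p,R=toolT();a=robot.read_camera('wrist');s=robot.read_state();print(s['t'],p,s['opening'],s['gripper_force'],s['force'])
b=robot.read_camera('side')
cv2.imwrite('pics/w2.png',cv2.resize(np.hstack([a[100:300,220:420],b[200:320,250:370].repeat(1,0)if 0 else cv2.resize(b[200:320,250:370],(200,200))])[:,:,::-1],(800,400)))
for d in robot.outline_of('wrist','cap'):
    ys,xs=np.nonzero(d['pixels']);print(round(d['conf'],2),d['pixel'],xs.min(),xs.max(),ys.min(),ys.max())
E
```

```text
3.7 [ 0.48699308 -0.12966073  0.02890172] 0.0006609432926894233 0.0 [-0.40618289 -0.97541591  0.42419049]
0.79 [320.0, 214.5] 277 363 179 271
0.72 [452.2, 172.1] 410 494 130 214
0.7 [24.5, 254.6] 10 41 245 268
0.53 [117.0, 245.5] 43 151 214 304
```

View pics/w2.png

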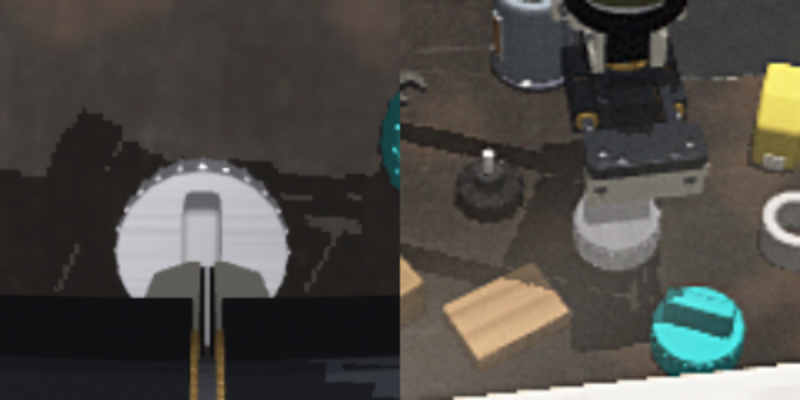

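```bash
python3 - <<'E'
from h import *
p,R=toolT()
print('skirt',wonz((321,223.5),.025,p,R),'bar far',wonz((321,197.5),.049,p,R),'tcp px',wproj(p,p,R))
m=robot.camera_model('wrist');
for c in('scene','side'):print(c,proj(c,p))
for t in('cap','cap_pins'):
    for d in robot.outline_of('side',t):
        ys,xs=np.nonzero(d['pixels']);print(t,round(d['conf'],2),d['pixel'],xs.min(),xs.max(),ys.min(),ys.max())
for z in(0,.02,.049):print(proj('side',np.array([.487,-.13,z])))
a=robot.read_camera('scene')
cv2.imwrite('pics/s2.png',cv2.resize(a[120:270,320:470],(600,600),interpolation=2)[:,:,::-1])
E
```

```text
skirt [ 0.49026628 -0.12896385  0.025     ] bar far [ 0.51423843 -0.12738554  0.049     ] tcp px (np.float64(321.62540581653366), np.float64(230.0203981478805))
scene (np.float64(379.63059887239086), np.float64(213.4101877925612))
side (np.float64(315.5057761209529), np.float64(263.29785954403553))
cap 0.76 [313.6, 268.6] 301 327 260 280
cap 0.67 [337.1, 301.0] 325 352 285 312
cap 0.62 [274.1, 179.8] 262 282 166 188
cap_pins 0.76 [315.1, 269.9] 301 327 260 280
cap_pins 0.61 [341.6, 298.1] 325 353 286 312
cap_pins 0.56 [273.8, 180.7] 263 282 166 187
(np.float64(315.3248228491473), np.float64(271.17849169697155))
(np.float64(315.4774915520701), np.float64(265.82288046914675))
(np.float64(315.70653447131264), np.float64(257.7880651699684))
```

View pics/s2.png

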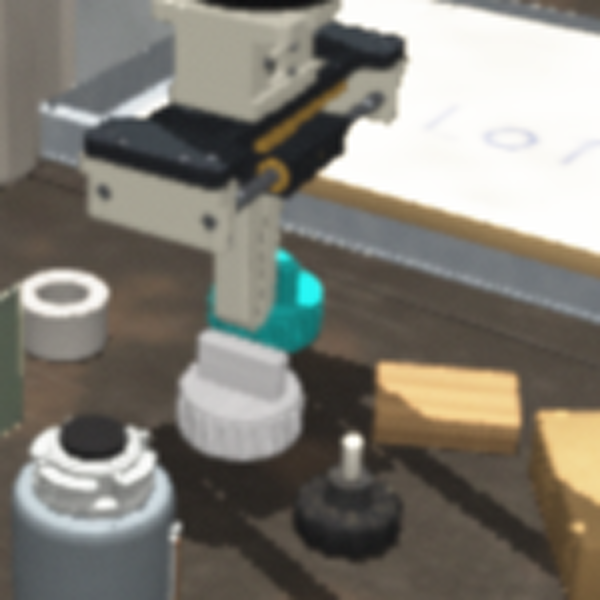

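The fingers shut above the bar: in the scene crop the fingertip bottoms sit near px (380,201), about 12 px above where the reported TCP projects (379.6,213.4). So the real tips are about 20 mm higher than the state says. I'll reopen, go down gently and watch the force.

Emit:
{"api": "carry_out", "payload": {"rows": [[0, 0, 0, 0, 0, 0], [0, 0, 0, 0, 0, 0], [0, 0, 0, 0, 0, 0], [0, 0, 0.002, 0, 0, 0], [0, 0, 0.003, 0, 0, 0], [0, 0, 0.004, 0, 0, 0], [0, 0, 0.005, 0, 0, 0], [0, 0, 0.006, 0, 0, 0], [0, 0, 0.006, 0, 0, 0]], "jaw": 140}}

```text
t: 5.08
tool_pos: [0.4869, -0.1296, 0.0228]
orientation: [-3.139, -0.116, 0.0]
force: [0.4, -0.8, 0.9]
opening: 0.0419
gripper_force: 0.0
```

```bash
python3 - <<'E'
from h import *
for z in(.023,.03,.04,.045,.05,.055):print(z,np.round(proj('scene',np.array([.487,-.13,z])),1))
p,R=toolT();a=robot.read_camera('scene');w=robot.read_camera('wrist')
s=robot.read_state();print(p,s['force'],s['opening'],s['wrist_torque'],s['t'])
A=cv2.resize(a[170:250,340:420],(400,400),interpolation=2);W=cv2.resize(w[140:300,240:400],(400,400))
cv2.imwrite('pics/s3.png',np.hstack([A,W])[:,:,::-1])
E
```

```text
0.023 [379.6 215.8]
0.03 [379.7 212.8]
0.04 [379.9 208.5]
0.045 [380.  206.4]
0.05 [380.2 204.2]
0.055 [380.3 202. ]
[ 0.48689155 -0.12963786  0.02275113] [ 0.97166091 -0.63920491 -0.19765288] 0.041955562152206013 [0.01629915 0.00341621 0.03894144] 5.175
```

View pics/s3.png

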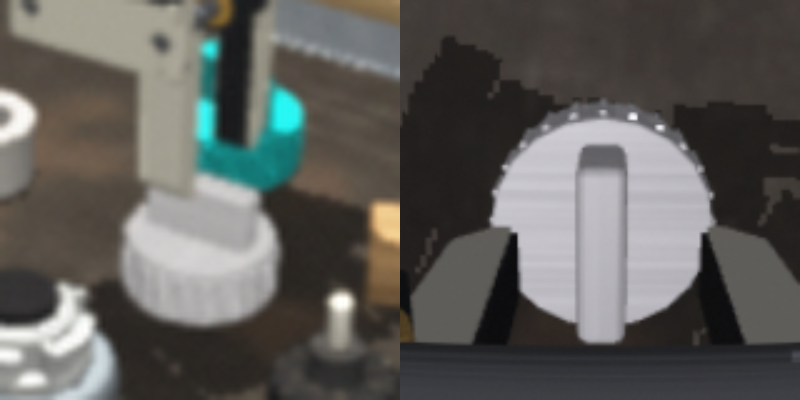

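Emit:
{"api": "carry_out", "payload": {"rows": [[0, 0, 0.002, 0, 0, 0], [0, 0, 0.004, 0, 0, 0], [0, 0, 0.006, 0, 0, 0], [0, 0, 0.008, 0, 0, 0], [0, 0, 0.01, 0, 0, 0], [0, 0, 0.01, 0, 0, 0]]}}

```text
t: 5.92
tool_pos: [0.4868, -0.1296, 0.0126]
orientation: [-3.139, -0.116, 0.001]
force: [-0.3, 0.2, -0.0]
opening: 0.0422
gripper_force: 0.0
```

```bash
python3 - <<'E'
from h import *
p,R=toolT();w=robot.read_camera('wrist');b=robot.read_camera('scene')
s=robot.read_state();print(p,s['force'],s['opening'],s['wrist_torque'],s['t'])
# tip candidates: finger inner tip corners in px, solve z for opening 42mm
A=cv2.resize(b[170:250,340:420],(400,400),interpolation=2);W=cv2.resize(w[140:300,240:400],(400,400))
cv2.imwrite('pics/s4.png',np.hstack([A,W])[:,:,::-1])
for z in(-.04,-.03,-.02,-.01,0):
    print(z,[np.round(wproj(p+R@np.array([x,y,z]),p,R),0) for x in(.0075,) for y in(-.021,.021)], np.round(proj('scene',p+R@np.array([0,-.021,z])),1),np.round(proj('scene',p+R@np.array([0,-.038,z])),1))
E
```

```text
[ 0.48677542 -0.12959157  0.01261226] [ 0.66108021  0.08719049 -0.39276608] 0.04151452315792431 [0.00038611 0.04561558 0.01614831] 6.025
-0.04 [array([283., 241.]), array([360., 241.])] [374.9 207.6] [370.4 211.4]
-0.03 [array([285., 235.]), array([358., 235.])] [374.7 212. ] [370.3 215.8]
-0.02 [array([287., 229.]), array([356., 229.])] [374.5 216.4] [370.1 220.2]
-0.01 [array([289., 224.]), array([354., 224.])] [374.3 220.7] [369.9 224.5]
0 [array([290., 219.]), array([353., 219.])] [374.1 224.9] [369.8 228.8]
```

View pics/s4.png

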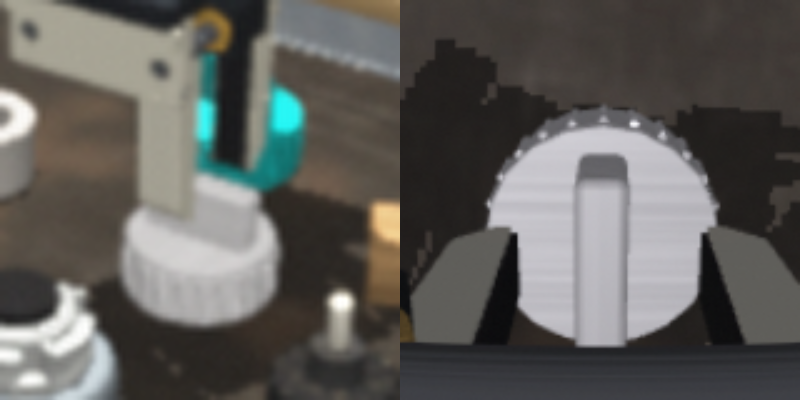

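Emit:
{"api": "carry_out", "payload": {"rows": [[0, 0, 0.002, 0, 0, 0], [0, 0, 0.004, 0, 0, 0], [0, 0, 0.006, 0, 0, 0], [0, 0, 0.008, 0, 0, 0], [0, 0, 0.008, 0, 0, 0]]}}

```text
t: 6.65
tool_pos: [0.4867, -0.1296, 0.0046]
orientation: [-3.139, -0.116, 0.001]
force: [0.4, 0.4, 0.2]
opening: 0.0417
gripper_force: 0.0
```

Emit:
{"api": "carry_out", "payload": {"rows": [[0, 0, 0, 0, 0, 0], [0, 0, 0, 0, 0, 0], [0, 0, 0, 0, 0, 0], [0, 0, 0, 0, 0, 0], [0, 0, 0, 0, 0, 0]], "jaw": 255, "force": 30}}

```text
t: 7.28
tool_pos: [0.487, -0.1296, 0.0049]
orientation: [-3.139, -0.117, -0.0]
force: [-1.0, 0.5, 0.5]
opening: 0.0114
gripper_force: 30.0
```

Emit:
{"api": "carry_out", "payload": {"rows": [[0, 0, -0.02, 0, 0, 0], [0, 0, -0.06, 0, 0, 0], [0, 0, -0.11, 0, 0, 0], [0, 0, -0.16, 0, 0, 0], [-0.01, -0.02, -0.195, 0, 0, 0], [-0.03, -0.06, -0.205, 0, 0, 0], [-0.05, -0.1, -0.205, 0, 0, 0], [-0.07, -0.14, -0.205, 0, 0, 0], [-0.09, -0.175, -0.205, 0, 0, 0], [-0.098, -0.193, -0.205, 0, 0, 0], [-0.098, -0.193, -0.205, 0, 0, 0], [-0.098, -0.193, -0.205, 0, 0, 0]]}}

```text
t: 8.78
tool_pos: [0.3752, 0.0551, 0.2098]
orientation: [3.139, 0.117, 0.0]
force: [0.4, -0.2, -1.0]
opening: 0.012
gripper_force: 30.0
```

```bash
python3 - <<'E'
from h import *
p,R=toolT();a=robot.read_camera('wrist')
s=robot.read_state();print(p,s['force'],s['opening'],s['q'],s['t'],'head',np.degrees(np.arctan2(R[1,0],R[0,0])))
ref=None
for n in('cap','rim','reservoir'):
    for d in robot.outline_of('wrist',n):
        ys,xs=np.nonzero(d['pixels']);print(n,round(d['conf'],2),d['pixel'],xs.min(),xs.max(),ys.min(),ys.max())
cv2.imwrite('pics/w5.png',np.hstack([a[:,:,::-1]]))
P,e=tri((343.2,228.8),(290.3,187.4));print('tri rim',P,e)
print('expected rim px',wproj(np.array([.4345,.0555,.105]),p,R))
E
```

```text
[0.37516726 0.05506551 0.20979609] [ 0.41122122 -0.19417612 -0.9939083 ] 0.011556344797724601 [ 1.02250179e-02 -5.11327524e-01  2.00983746e+00 -3.29795091e-04
  1.64316714e+00  1.50735945e+00] 8.825 head 4.2590220994069075
cap 0.96 [323.2, 222.2] 275 371 185 277
cap 0.83 [521.2, 88.8] 501 542 69 112
cap 0.62 [205.9, 161.1] 183 231 137 183
rim 0.71 [326.7, 131.5] 296 356 101 161
rim 0.38 [496.8, 169.8] 475 517 143 200
reservoir 0.86 [326.3, 134.8] 294 357 100 162
reservoir 0.25 [485.8, 25.0] 459 498 7 43
tri rim [0.43739467 0.05549564 0.10670304] 0.0002707160406402339
expected rim px (np.float64(326.1543683043035), np.float64(135.51738236252362))
```

```bash
python3 - <<'E'
from h import *
a=cv2.imread('pics/w5.png')
cv2.imwrite('pics/w5c.png',np.hstack([cv2.resize(a[90:180,282:372],(400,400),interpolation=2),cv2.resize(a[175:285,268:378],(400,400),interpolation=2)]))
E
```

```text
(no output)
```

View pics/w5c.png

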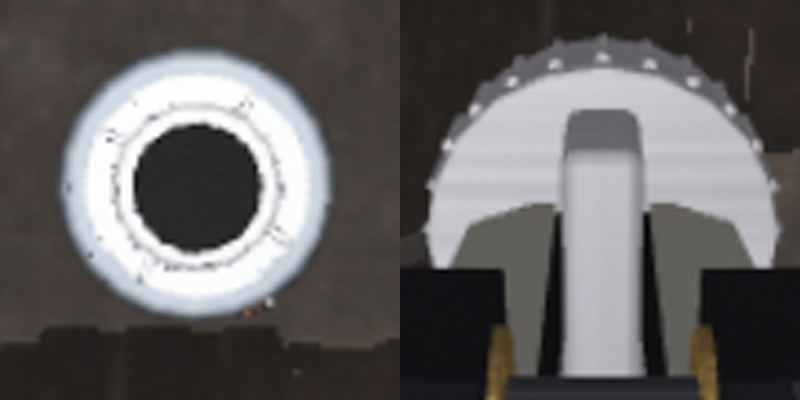

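```bash
python3 - <<'E'
from h import *
p,R=toolT()
r=wonz((326.7,132.1),.105,p,R); c=wonz((323.8,240.2),p[2]+.020,p,R)
print(r,c,p,'tool rel:',R.T@(r-p),R.T@(c-p),R.T@(r-c))
E
```

```text
[0.43775343 0.05499386 0.105     ] [0.37568719 0.05350413 0.22969825] [0.37512137 0.05489004 0.20969825] tool rel: [0.06252516 0.00444998 0.10466762] [ 0.0004534   0.0014254  -0.02000009] [0.06207177 0.00302458 0.12466771]
```

Emit:
{"api": "carry_out", "payload": {"rows": [[0.02, 0.001, 0, 0, 0, 0], [0.04, 0.002, 0, 0, 0, 0], [0.055, 0.003, 0, 0, 0, 0], [0.062, 0.003, 0.01, 0, 0, 0], [0.062, 0.003, 0.04, 0, 0, 0], [0.062, 0.003, 0.07, 0, 0, 0], [0.062, 0.003, 0.088, 0, 0, 0], [0.062, 0.003, 0.095, 0, 0, 0], [0.062, 0.003, 0.095, 0, 0, 0], [0.062, 0.003, 0.095, 0, 0, 0]]}}

```text
t: 10.22
tool_pos: [0.4378, 0.0571, 0.1161]
orientation: [3.139, 0.117, 0.003]
force: [-0.0, 0.2, -1.0]
opening: 0.0117
gripper_force: 30.0
```

```bash
python3 - <<'E'
from h import *
p,R=toolT();s=robot.read_state();print(p,s['force'],s['wrist_torque'],s['t'])
robot.read_camera('scene');robot.read_camera('side')
for c in('scene','side'):
    for n in('cap','reservoir'):
        for d in robot.outline_of(c,n):
            ys,xs=np.nonzero(d['pixels'])
            if abs(d['pixel'][0]-(345 if c=='scene' else 290))<12:
                k=max(ys) ; print(c,n,round(d['conf'],2),d['pixel'],xs.min(),xs.max(),ys.min(),ys.max(),'midcols by row',[(int(y),float((xs[ys==y].min()+xs[ys==y].max())/2),int(np.ptp(xs[ys==y]))) for y in range(ys.min(),ys.max(),5)])
E
```

```text
[0.4378264  0.05714995 0.1160516 ] [-0.00835851  0.22155984 -1.04521252] [0.00302188 0.04424693 0.02205974] 10.225
scene cap 0.59 [341.6, 219.7] 324 362 201 237 midcols by row [(201, 347.5, 5), (206, 351.0, 12), (211, 343.0, 34), (216, 343.0, 38), (221, 343.0, 38), (226, 343.0, 38), (231, 343.0, 34), (236, 343.5, 17)]
scene reservoir 0.55 [341.0, 268.5] 321 365 235 295 midcols by row [(235, 329.5, 1), (240, 343.0, 38), (245, 343.5, 41), (250, 343.5, 41), (255, 344.0, 42), (260, 343.5, 41), (265, 344.0, 42), (270, 343.5, 41), (275, 343.5, 41), (280, 343.0, 44), (285, 343.0, 42), (290, 343.0, 36)]
side cap 0.84 [291.0, 181.4] 277 302 169 193 midcols by row [(169, 296.5, 3), (174, 289.5, 21), (179, 289.5, 25), (184, 289.5, 25), (189, 290.0, 20)]
side reservoir 0.65 [289.9, 210.4] 277 304 191 227 midcols by row [(191, 299.5, 1), (196, 290.0, 24), (201, 290.0, 24), (206, 290.0, 24), (211, 290.0, 24), (216, 290.5, 27), (221, 290.5, 25), (226, 290.0, 12)]
```

```bash
python3 - <<'E'
from h import *
for c in('scene','side'):
    for z in(.04,.06,.12,.125):print(c,z,np.round(proj(c,np.array([.4377,.0555,z])),2))
    print(np.round(np.array(proj(c,np.array([.4387,.0555,.12])))-proj(c,np.array([.4377,.0555,.12])),2),np.round(np.array(proj(c,np.array([.4377,.0565,.12])))-proj(c,np.array([.4377,.0555,.12])),2))
E
```

```text
scene 0.04 [342.78 262.15]
scene 0.06 [342.84 252.41]
scene 0.12 [343.01 221.68]
scene 0.125 [343.03 219.01]
[-0.5  -0.21] [-0.38  0.26]
side 0.04 [290.95 206.83]
side 0.06 [290.78 201.18]
side 0.12 [290.26 183.35]
side 0.125 [290.21 181.81]
[ 0.4  -0.02] [-0.02 -0.26]
```

Emit:
{"api": "carry_out", "payload": {"rows": [[0, 0.0012, 0.002, 0, 0, 0], [0, 0.0012, 0.004, 0, 0, 0], [0, 0.0012, 0.006, 0, 0, 0], [0, 0.0012, 0.007, 0, 0, 0], [0, 0.0012, 0.008, 0, 0, 0], [0, 0.0012, 0.009, 0, 0, 0], [0, 0.0012, 0.009, 0, 0, 0]]}}

```text
t: 11.4
tool_pos: [0.437, 0.056, 0.1058]
orientation: [-3.139, -0.117, 0.0]
force: [-0.1, -0.1, -0.4]
opening: 0.0117
gripper_force: 30.0
```

Emit:
{"api": "carry_out", "payload": {"rows": [[0, 0, 0.001, 0, 0, 0], [0, 0, 0.002, 0, 0, 0], [0, 0, 0.003, 0, 0, 0], [0, 0, 0.003, 0, 0, 0]]}}

```text
t: 11.9
tool_pos: [0.4371, 0.056, 0.1029]
orientation: [-3.139, -0.117, -0.0]
force: [0.4, -0.4, -1.8]
opening: 0.0117
gripper_force: 30.0
```

```bash
cat > st.py <<'E'
from h import *
s=robot.read_state();p,R=toolT();print(round(s['t'],2),'capz',round(p[2]-.0049,4),p.round(4),np.round(s['force'],1),np.round(s['wrist_torque'],3),'head',round(np.degrees(np.arctan2(R[1,0],R[0,0])),1),round(s['q'][5],2))
E
python3 st.py
```

```text
11.9 capz 0.098 [0.4371 0.056  0.1029] [ 0.4 -0.4 -1.8] [ 0.016 -0.039 -0.004] head 4.3 1.51
```

Emit:
{"api": "carry_out", "payload": {"rows": [[0, 0, 0.0005, 0, 0, 0], [0, 0, 0.001, 0, 0, 0], [0, 0, 0.001, 0, 0, 0], [0, 0, 0.001, 0, 0, 0]]}}

```text
t: 12.4
tool_pos: [0.4374, 0.0559, 0.1026]
orientation: [3.139, 0.117, 0.001]
force: [-1.1, -0.6, 6.9]
opening: 0.0115
gripper_force: 30.0
```

```bash
python3 st.py
```

```text
12.4 capz 0.0977 [0.4374 0.0559 0.1026] [-1.1 -0.6  6.9] [0.052 0.472 0.047] head 4.3 1.51
```

Emit:
{"api": "carry_out", "payload": {"rows": [[0, 0, 0, 0, 0, -2], [0, 0, 0, 0, 0, -4], [0, 0, 0, 0, 0, -6], [0, 0, 0, 0, 0, -8], [0, 0, 0, 0, 0, -10], [0, 0, 0, 0, 0, -10]]}}

```text
t: 13.15
tool_pos: [0.4379, 0.056, 0.1026]
orientation: [3.117, 0.391, 0.003]
force: [0.8, 0.5, 5.9]
opening: 0.012
gripper_force: 30.0
```

```bash
python3 st.py
```

```text
13.15 capz 0.0977 [0.4379 0.056  0.1026] [0.8 0.5 5.9] [ 0.191 -0.045 -0.014] head 14.3 1.33
```

Turning smoothly on the thread tops under about 6 N. I'll carry on.

Emit:
{"api": "carry_out", "payload": {"rows": [[0, 0, 0, 0, 0, -3], [0, 0, 0, 0, 0, -6], [0, 0, 0, 0, 0, -9], [0, 0, 0, 0, 0, -12], [0, 0, 0, 0, 0, -12]]}}

```text
t: 13.78
tool_pos: [0.4379, 0.0561, 0.1026]
orientation: [3.059, 0.716, 0.003]
force: [-0.1, 0.9, 4.5]
opening: 0.0117
gripper_force: 30.0
```

```bash
python3 st.py
```

```text
13.78 capz 0.0977 [0.4379 0.0561 0.1026] [-0.1  0.9  4.5] [ 0.078 -0.051  0.008] head 26.3 1.12
```

Emit:
{"api": "carry_out", "payload": {"rows": [[0, 0, 0.0002, 0, 0, -3], [0, 0, 0.0002, 0, 0, -6], [0, 0, 0.0002, 0, 0, -9], [0, 0, 0.0002, 0, 0, -12], [0, 0, 0.0002, 0, 0, -12]]}}

```text
t: 14.4
tool_pos: [0.4379, 0.0562, 0.1025]
orientation: [2.967, 1.031, 0.003]
force: [-0.1, -0.0, 6.1]
opening: 0.0116
gripper_force: 30.0
```

```bash
python3 st.py
```

```text
14.4 capz 0.0976 [0.4379 0.0562 0.1025] [-0.1 -0.   6.1] [ 0.121 -0.07   0.021] head 38.3 0.91
```

Emit:
{"api": "carry_out", "payload": {"rows": [[0, 0, 0, 0, 0, -3], [0, 0, 0, 0, 0, -6], [0, 0, 0, 0, 0, -9], [0, 0, 0, 0, 0, -12], [0, 0, 0, 0, 0, -12]]}}

```text
t: 15.02
tool_pos: [0.4371, 0.0563, 0.1014]
orientation: [-2.844, -1.334, -0.001]
force: [2.3, 2.6, -0.8]
opening: 0.0118
gripper_force: 30.0
```

```bash
python3 st.py
```

```text
15.03 capz 0.0965 [0.4371 0.0563 0.1014] [ 2.3  2.6 -0.8] [ 0.503 -0.358 -0.058] head 50.3 0.7
```

Emit:
{"api": "carry_out", "payload": {"rows": [[0, 0, 0.001, 0, 0, 0], [0, 0, 0.002, 0, 0, 0], [0, 0, 0.003, 0, 0, 0], [0, 0, 0.003, 0, 0, 0]]}}

```text
t: 15.52
tool_pos: [0.4371, 0.0561, 0.0985]
orientation: [-2.844, -1.334, -0.0]
force: [2.0, 4.2, -1.2]
opening: 0.0119
gripper_force: 30.0
```

```bash
python3 st.py
```

```text
15.53 capz 0.0936 [0.4371 0.0561 0.0985] [ 2.   4.2 -1.2] [ 0.817 -0.444 -0.004] head 50.2 0.7
```

Emit:
{"api": "carry_out", "payload": {"rows": [[0.0004, 0, 0.001, 0, 0, 0], [0.0004, 0, 0.002, 0, 0, 0], [0.0004, 0, 0.003, 0, 0, 0], [0.0004, 0, 0.004, 0, 0, 0], [0.0004, 0, 0.0045, 0, 0, 0], [0.0004, 0, 0.0045, 0, 0, 0]]}}

```text
t: 16.27
tool_pos: [0.4372, 0.0563, 0.094]
orientation: [-2.844, -1.334, 0.0]
force: [1.3, 2.5, 0.8]
opening: 0.0114
gripper_force: 30.0
```

```bash
python3 st.py
```

```text
16.27 capz 0.0891 [0.4372 0.0563 0.094 ] [1.3 2.5 0.8] [ 0.631 -0.222 -0.042] head 50.3 0.71
```

Emit:
{"api": "carry_out", "payload": {"rows": [[0.0002, 0, 0.0004, 0, 0, 3], [0.0002, 0, 0.0006, 0, 0, 6], [0.0002, 0, 0.0008, 0, 0, 9], [0.0002, 0, 0.001, 0, 0, 12], [0.0002, 0, 0.001, 0, 0, 12]]}}

```text
t: 16.9
tool_pos: [0.4377, 0.0562, 0.0935]
orientation: [2.968, 1.03, 0.001]
force: [0.2, 1.9, 3.4]
opening: 0.0117
gripper_force: 30.0
```

```bash
python3 st.py
```

```text
16.9 capz 0.0886 [0.4377 0.0562 0.0935] [0.2 1.9 3.4] [ 0.369 -0.015  0.004] head 38.3 0.91
```

Emit:
{"api": "carry_out", "payload": {"rows": [[0, 0, 0.0002, 0, 0, 3], [0, 0, 0.0004, 0, 0, 6], [0, 0, 0.0006, 0, 0, 9], [0, 0, 0.0008, 0, 0, 12], [0, 0, 0.001, 0, 0, 15], [0, 0, 0.0012, 0, 0, 18], [0, 0, 0.0012, 0, 0, 18]]}}

```text
t: 17.77
tool_pos: [0.4379, 0.0562, 0.0925]
orientation: [3.092, 0.554, 0.002]
force: [0.3, 0.8, 5.7]
opening: 0.0121
gripper_force: 30.0
```

```bash
python3 st.py
```

```text
17.77 capz 0.0876 [0.4379 0.0562 0.0925] [0.3 0.8 5.7] [ 0.25   0.009 -0.046] head 20.3 1.23
```

Emit:
{"api": "carry_out", "payload": {"rows": [[0, 0, 0.0002, 0, 0, 3], [0, 0, 0.0004, 0, 0, 6], [0, 0, 0.0006, 0, 0, 9], [0, 0, 0.0008, 0, 0, 12], [0, 0, 0.001, 0, 0, 15], [0, 0, 0.001, 0, 0, 15]]}}

```text
t: 18.52
tool_pos: [0.4377, 0.056, 0.0913]
orientation: [3.137, 0.146, 0.001]
force: [0.0, -0.4, 6.2]
opening: 0.0116
gripper_force: 30.0
```

```bash
python3 st.py
```

```text
18.52 capz 0.0864 [0.4377 0.056  0.0913] [ 0.  -0.4  6.2] [-0.029  0.095  0.024] head 5.3 1.49
```

Emit:
{"api": "carry_out", "payload": {"rows": [[0, 0, 0.0001, 0, 0, 3], [0, 0, 0.0003, 0, 0, 6], [0, 0, 0.0004, 0, 0, 9], [0, 0, 0.0004, 0, 0, 9]]}}

```text
t: 19.02
tool_pos: [0.4376, 0.0561, 0.0907]
orientation: [3.14, -0.099, 0.001]
force: [1.2, -0.3, 4.0]
opening: 0.0116
gripper_force: 30.0
```

```bash
python3 st.py
```

```text
19.02 capz 0.0858 [0.4376 0.0561 0.0907] [ 1.2 -0.3  4. ] [-0.027 -0.026 -0.039] head -3.6 1.65
```

Emit:
{"api": "carry_out", "payload": {"rows": [[0, 0, 0.0001, 0, 0, 2], [0, 0, 0.0002, 0, 0, 4], [0, 0, 0.0003, 0, 0, 6], [0, 0, 0.0003, 0, 0, 6]]}}

```text
t: 19.52
tool_pos: [0.4374, 0.0563, 0.0903]
orientation: [3.13, -0.268, 0.0]
force: [-0.4, -0.8, 4.3]
opening: 0.012
gripper_force: 30.0
```

```bash
python3 st.py
```

```text
19.52 capz 0.0854 [0.4374 0.0563 0.0903] [-0.4 -0.8  4.3] [-0.112  0.036 -0.008] head -9.8 1.75
```

Emit:
{"api": "carry_out", "payload": {"rows": [[0, 0, 0.0001, 0, 0, 2], [0, 0, 0.0002, 0, 0, 4], [0, 0, 0.0003, 0, 0, 6], [0, 0, 0.0003, 0, 0, 6]]}}

```text
t: 20.02
tool_pos: [0.4374, 0.0564, 0.09]
orientation: [-3.112, 0.431, -0.0]
force: [-1.0, -0.1, 4.6]
opening: 0.0117
gripper_force: 30.0
```

```bash
python3 st.py
```

```text
20.02 capz 0.0851 [0.4374 0.0564 0.09  ] [-1.  -0.1  4.6] [-0.024  0.017  0.018] head -15.8 1.86
```

Emit:
{"api": "carry_out", "payload": {"rows": [[0, 0, 0.0001, 0, 0, 2], [0, 0, 0.0002, 0, 0, 4], [0, 0, 0.0002, 0, 0, 6], [0, 0, 0.0002, 0, 0, 6]]}}

```text
t: 20.52
tool_pos: [0.4378, 0.0564, 0.0899]
orientation: [-3.085, 0.593, -0.001]
force: [0.8, -0.8, 5.1]
opening: 0.0115
gripper_force: 30.4
```

```bash
python3 st.py
```

```text
20.52 capz 0.085 [0.4378 0.0564 0.0899] [ 0.8 -0.8  5.1] [ 0.002 -0.249  0.403] head -21.8 1.96
```

Emit:
{"api": "carry_out", "payload": {"rows": [[0, 0, -0.0004, 0, 0, 0], [0, 0, -0.0004, 0, 0, 0], [0, 0, -0.0004, 0, 0, 0], [0, 0, -0.0004, 0, 0, 0], [0, 0, -0.0004, 0, 0, 0]], "jaw": 195}}

```text
t: 21.15
tool_pos: [0.4374, 0.0564, 0.0901]
orientation: [3.085, -0.593, -0.0]
force: [-0.8, -0.3, 0.2]
opening: 0.0219
gripper_force: 0.0
```

Emit:
{"api": "carry_out", "payload": {"rows": [[0, 0, -0.005, 0, 0, 0], [0, 0, -0.015, 0, 0, 0], [0, 0, -0.03, 0, 0, 0], [0, 0, -0.06, 0, 0, 0], [0, 0, -0.1, 0, 0, 0], [0, 0, -0.12, 0, 0, 0], [0, 0, -0.12, 0, 0, 0]]}}

```text
t: 22.02
tool_pos: [0.4387, 0.0564, 0.212]
orientation: [-3.084, 0.593, -0.006]
force: [-0.3, 0.1, -1.0]
opening: 0.0217
gripper_force: 0.0
```

```bash
python3 - <<'E'
from h import *
import st
print(robot.read_state()['opening'])
robot.read_camera('scene');robot.read_camera('side')
for c in('scene','side'):
    for n in('cap','reservoir'):
        for d in robot.outline_of(c,n):
            ys,xs=np.nonzero(d['pixels'])
            if abs(d['pixel'][0]-(345 if c=='scene' else 290))<12:
                print(c,n,round(d['conf'],2),d['pixel'],xs.min(),xs.max(),ys.min(),ys.max())
for c in('scene','side'):
    for z in(.086,.135):print(c,z,np.round(proj(c,np.array([.4376,.056,z])),1))
E
```

```text
22.02 capz 0.2071 [0.4387 0.0564 0.212 ] [-0.3  0.1 -1. ] [0.042 0.035 0.032] head -21.8 1.96
0.021717687838372746
scene cap 0.63 [339.8, 232.2] 324 362 211 250
scene reservoir 0.92 [344.6, 275.0] 323 364 244 295
side cap 0.6 [287.1, 188.6] 278 301 177 201
side cap 0.6 [280.7, 294.0] 263 300 279 311
side reservoir 0.94 [287.1, 213.0] 277 304 196 226
scene 0.086 [342.8 239.5]
scene 0.135 [342.9 213.8]
side 0.086 [290.5 193.5]
side 0.135 [290.1 178.6]
```

```bash
python3 -c "
from plant import robot
print(robot.close_job())"
```

```text
the job is handed in; nothing more can be done
None
```

The cap was set on the neck, turned backward until it dropped into the thread start, then screwed forward to a firm stop (about 0.40 N m, some 0.3 mm below the 86 mm home height while pressed), let go and handed in at about 22 s; no verdict came back.

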